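Draw an inspected test panel out from under the lamp and rack it

TASK

The blue-coated test panel under the inspection lamp is finished: press on its bare end and slide it back along its guides until that end stands about 4 cm out over the front of the lamp stand, still lying flat. Then take it by its long edges, tip it up and stand it fully down in the empty middle slot of the slanted rack like its neighbours, bare end up and coating facing upward, and let go. Leave the other two panels and everything else on the bench where they are, and do not drop the panel.

Things in the scene. Friction and masses are not known exactly. Their poses are not given: they have to be found in the camera images.
- blue_panel: loose flat aluminium panel, 120 (x) x 56 (y) x 6 (z) mm, 0.08 to 0.17 kg, top coated blue with a scribed cross except for 40 mm of bare metal at its -x end. Origin: centre of its underside; +z out of the coated face. Starts flat on the lamp stand's bed, coating up, its x along the stand's x. It slides easily on the bed (friction about 0.25) and grips well on fingertips (0.6 or more)
- blue_panel_bare_end (a point): middle of the panel's bare short end (panel x = -60 mm, half its thickness up). Starts 2 to 14 mm behind the bed's front edge. A press of about 5 to 20 N from above on the bare end drags the panel along; pressed beyond the bed's front edge it tips, so lift and press again farther back; with more than 60 mm out over the edge it falls
- blue_panel_coated_end (a point): middle of the panel's coated short end (panel x = +60 mm, half its thickness up); this end goes down into the slot
- lamp_stand: fixed inspection lamp, grey bed 150 (x) x 100 (y) mm, its surface 30 mm above the bench. Origin on the bench under the bed's centre; -x is its open front, towards the robot. Rails along x, 8 mm above the bed over its whole length, leave a 59 mm channel, so on the bed the panel's edges cannot be gripped. Back stop at x = +60 mm
- bed_front (a point): middle of the bed's front edge at the bed surface (stand x = -75 mm). The bed and panel are open from above only from here to stand x = -14 mm; behind that is the white lamp head, 110 mm wide, its underside 56 mm and its top 90 mm above the bench, closed at the sides and back
- rack: fixed panel rack, base 176 x 84 x 10 mm. Origin on the bench below the middle slot. Three slots along its y start at x = -46, 0, +46 mm on the base's top; 9 mm wide, 72 mm long, 36 mm deep plus lips that flare the mouth to 18 mm. They lean 30 degrees: upward along a slot is (-0.5, 0, 0.866) in the rack's frame, so panel tops lean to rack -x and coated faces look to +x and up
- free_slot (a point): middle of the floor of the empty middle slot, 10 mm above the bench. With the slot's play a panel standing in it, its end on the floor, rests about 35 degrees from the vertical
- green_panel: same kind of panel, coated green, loose, standing in the rack's slot at x = +46 mm
- yellow_panel: same kind of panel, coated yellow, loose, standing in the rack's slot at x = -46 mm
- media_bottle: glass bottle with blue cap, 66 mm wide, 147 mm high, loose bystander; origin at the centre of its foot
- bottle_o1: small glass bottle with orange cap, 46 mm wide, 97 mm high, loose bystander between stand and rack; origin at its foot
- bottle_o2: small glass bottle with orange cap, 46 mm wide, 97 mm high, loose bystander; origin at its foot
- sample_jar: glass jar with lid, 62 x 78 x 86 mm, loose bystander; origin at its foot
- tube50_3: standing 50 ml tube with dark blue cap, 35 mm wide, 111 mm high, loose bystander; origin at its foot
- tub_white: white screw tub, 62 mm wide, 88 mm high, loose bystander; origin at its foot

How it is judged:
By the outcome, as a careful person would: the job done as asked, in the order asked, and still so for the second after the job is handed in, with the robot touching nothing.
It also fails if it takes over 58 s, if anything falls off the work surface, if the arm or the gripper's body presses on something with over 40 N, if the wrist force passes 120 N, or if a joint passes its speed limit or range.

ROBOT

A 6-joint arm with a two-finger parallel gripper is mounted at the origin on a cart in front of the work surface, level with it; the furniture and walls round the work are solid. World frame = base frame: x ahead of the robot, y to its left, z up, the work surface at z = 0. Lengths are in m, angles in degrees, forces in N, time in s.
With the tool pointing down it reaches from about 0.3 to 0.85 m from the base axis. Payload 5.4 kg.
Tool frame: the origin (TCP) lies between the finger pads; the fingertips stand 19 mm ahead of it and the grasp point (between the pads) is the TCP; z points along the fingers, y is the line along which they close (so a half turn about z gives the same grasp; the last joint's range is limited). The gripper opens to 85 mm and grips with 20 to 120 N. Pads are 22 mm wide; open, the fingers measure 114 mm over their backs; the gripper's body (76 mm by 85 mm) begins 54 mm behind the grasp point. The pads swing forward as they close: fully open they stand 13 mm farther back than shut.
Start: joints at [-78.616, 9.076, 91.501, -0, 79.423, -12.038], TCP at [0.229, -0.528, 0.25] pointing down, gripper open.
Joint ranges: [-166.64, 166.64], [-54.1, 131.32], [10.49, 154.53], [-73.88, 253.88], [9.74, 151.15], [-171.62, 171.62]. Speed limits (degrees/s): [147.25, 147.25, 180, 180, 180, 180].

INTERFACE

Orientations are given as a 3x3 rotation matrix whose columns are the frame's x, y, z axes.
In Python, from rig import robot, capture, camera_params, ticket, boxes_of, pinpoint gives the robot as it stands.
- The arm moves only by the shell command python3 -m creep 'ROWS'. ROWS is text: rows parted by semicolons, each of 7 numbers parted by spaces: the turn, a rotation vector about the tool's x, y, z in rad, then the shift along the tool's x, y, z in m, then the closure in counts, from 0 (fully open) to 255 (shut). A call has 1 to 12 rows; each row is the pose to reach, as a shift and turn from the pose commanded when the call began, along the tool's axes at that moment; what a row does not reach only later rows make up. A row lasts 1/12 s, in which the tool goes at most 41.7 mm and 7.16 degrees, less where a joint would pass 70% of its speed; a pose out of reach is approached as far as the arm can. A call with a gripper value outside its range is refused whole. The fingers move at their own pace and stop on an object; the grip force is fixed at half the most. Time passes only in rows, so rows that repeat a pose let the fingers close. It gives the time, the measured TCP pose, the force, the opening and the grip force at its end, in the units of the state.
- robot.get_state(): the state, without advancing time (a new reading comes with each control period).
- capture(name): name is "scene" or "top"; returns (picture, depth): 480x640x3 uint8, red, green, blue; 480x640 float32, m along the optical axis (not along the pixel's ray), 0 where there is no reading.
- camera_params(name): a dict with "fovy" (degrees; the focal length in pixels is half the picture's height over the tangent of half this angle, whatever the lens; pixels are square), "cx", "cy" (the principal point, pixels), "dist_coeffs" ([k1, k2, p1, p2, k3] as OpenCV has them; the pictures are not rectified), "camera_from_world" (4x4, takes a point from world to camera coordinates). Camera axes: x right, y down, z forward; pixel columns grow to the right and rows downward; lengths in m; the calibration is good to about 2 mm. A picture is of the moment at which its call begins. camera_params takes no time and is no camera call.
- ticket.close_job(): hands the job in; it is judged then, once.
Trained networks look in the newest picture that a camera, given by its name, has taken for a name from the list of things; names that differ only in an ending like _2 or _b are one class to them, and where a whole thing is asked for, a point or a joint stands for the part that bears it (a point fixed in the world has none). Each returns a list of dicts, best first, with "conf" (0 to 1); they miss things now and then, are a little off and sometimes report something else, mostly with a low value. They report only what shows in the picture. A call takes as long as a camera call.
- boxes_of(target, camera): "position" ([column, row] as shares, 0 to 1, of the picture: columns of its width, rows of its height, amid what is visible of it).
- pinpoint(target, camera): "position" ([column, row] as shares, 0 to 1, of the picture: columns of its width, rows of its height: a listed point, or the origin of a listed thing).
The state is a dict: "time": time; "joint_positions": joint angles; "joint_vel": joint speeds; "joint_efforts": joint torques, N m; "ee_pos": TCP position; "tool_rot": TCP orientation; "force": force on the tool from outside, world axes, zero at the start; "torque": the same for the moment, N m; "gripper_width": finger opening in m; "grip_force": force on a finger pad.
Only numpy, scipy, OpenCV 4.12 (cv2) and the standard library are available. Lean on these libraries where they do the work, as an engineer would, in place of code of your own. Each camera call takes 0.05 s, during which the arm holds its last target. There are 200 camera calls.

## Working session

There is one attempt and no reset: what is moved stays moved. The work goes in short steps, Python scripts to look and compute and a shell command to move; the robot and the scene stay as the last step left them, time stands still between calls to the robot, and variables do not carry over. Pictures are saved under pics/ and viewed, at most 10 in all, crops included, and the job is handed in when it is done.

```bash
mkdir -p pics; ls
cat > h.py <<'E'
import numpy as np, cv2
from rig import robot, capture, camera_params, ticket, boxes_of, pinpoint
def K(n):
    p=camera_params(n); f=240/np.tan(np.radians(p["fovy"])/2)
    return np.array([[f,0,p["cx"]],[0,f,p["cy"]],[0,0,1]]),np.array(p["dist_coeffs"],float),np.array(p["camera_from_world"])
def ray(n,pos):
    k,d,T=K(n); uv=np.array(pos,float)*[640,480]
    x=cv2.undistortPoints(uv.reshape(1,1,2),k,d)[0,0]
    R=T[:3,:3]; return -R.T@T[:3,3], R.T@np.array([x[0],x[1],1])
def at_z(n,pos,z):
    o,r=ray(n,pos); return o+r*(z-o[2])/r[2]
def cloud(n,dep):
    k,d,T=K(n); v,u=np.mgrid[0:480,0:640]
    x=cv2.undistortPoints(np.stack([u,v],-1).reshape(-1,1,2).astype(float),k,d).reshape(480,640,2)
    P=np.dstack([x*dep[...,None],dep]); return (P-T[:3,3])@T[:3,:3]
def px(n,P):
    k,d,T=K(n); r,_=cv2.Rodrigues(T[:3,:3]); return cv2.projectPoints(np.array(P,float).reshape(-1,1,3),r,T[:3,3],k,d)[0].reshape(-1,2)
E
python3 - <<'E'
from h import *
for n in("scene","top"):
    im,d=capture(n); cv2.imwrite(f"pics/{n}0.png",im[...,::-1]); np.savez(f"{n}0.npz",im=im,d=d)
    k,_,T=K(n); print(n,k[0,0],-T[:3,:3].T@T[:3,3], T[2,:3])
    C=cloud(n,d)
    for t,z in(("blue_panel",.03),("blue_panel_bare_end",.033),("bed_front",.03),("lamp_stand",0),("rack",0),("free_slot",.01),("green_panel",0.01),("yellow_panel",.01),("bottle_o1",0),("bottle_o2",0),("media_bottle",0),("sample_jar",0),("tube50_3",0),("tub_white",0)):
        r=pinpoint(t,n)
        print(t,[(round(q["conf"],2),np.round(np.array(q["position"])*[640,480]).tolist(),at_z(n,q["position"],z).round(4).tolist()) for q in r[:2]])
E
```

```text
pics
scene 608.4485632425232 [-0.30647197  0.84133632  0.63233044] [ 0.61497756 -0.67013838 -0.41559253]
blue_panel [(0.75, [266.0, 273.0], [0.5543, 0.0891, 0.03]), (0.63, [375.0, 232.0], [0.5101, -0.2287, 0.03])]
blue_panel_bare_end [(0.91, [396.0, 241.0], [0.4345, -0.214, 0.033]), (0.7, [398.0, 242.0], [0.4261, -0.2098, 0.033])]
bed_front []
lamp_stand []
rack [(0.55, [286.0, 283.0], [0.5312, 0.0537, 0.0])]
free_slot [(0.6, [289.0, 280.0], [0.5222, 0.0523, 0.01])]
green_panel [(0.64, [288.0, 259.0], [0.5934, -0.0149, 0.01]), (0.39, [265.0, 359.0], [0.3536, 0.2805, 0.01])]
yellow_panel [(0.92, [265.0, 273.0], [0.5838, 0.0642, 0.01]), (0.75, [286.0, 278.0], [0.5321, 0.0508, 0.01])]
bottle_o1 [(0.75, [300.0, 245.0], [0.6404, -0.1043, 0.0])]
bottle_o2 [(0.75, [300.0, 245.0], [0.6404, -0.1043, 0.0])]
media_bottle [(0.52, [374.0, 245.0], [0.5028, -0.2166, 0.0])]
sample_jar [(0.91, [269.0, 360.0], [0.356, 0.2682, 0.0]), (0.56, [360.0, 226.0], [0.6001, -0.2828, 0.0])]
tube50_3 []
tub_white []
top 453.29611516115807 [ 0.36096246 -0.07505412  1.05968846] [ 0.1814319  -0.00326703 -0.98339808]
[... 472 characters left out ...]
.0, 254.0], [0.5284, 0.0505, 0.01])]
green_panel [(0.96, [265.0, 249.0], [0.5393, 0.0464, 0.01])]
yellow_panel [(0.8, [224.0, 259.0], [0.5172, 0.1423, 0.01]), (0.52, [170.0, 325.0], [0.3657, 0.2673, 0.01])]
bottle_o1 [(0.92, [326.0, 213.0], [0.6257, -0.0997, 0.0]), (0.73, [279.0, 186.0], [0.6975, 0.0125, 0.0])]
bottle_o2 [(0.92, [326.0, 213.0], [0.6257, -0.0997, 0.0]), (0.73, [279.0, 186.0], [0.6975, 0.0125, 0.0])]
media_bottle [(0.85, [242.0, 178.0], [0.7193, 0.1039, 0.0])]
sample_jar [(0.67, [171.0, 327.0], [0.3618, 0.2665, 0.0])]
tube50_3 [(0.86, [191.0, 312.0], [0.3963, 0.2194, 0.0]), (0.58, [280.0, 184.0], [0.7023, 0.0097, 0.0])]
tub_white [(0.85, [484.0, 262.0], [0.498, -0.4756, 0.0])]
```

Run:
```python
import cv2
a=cv2.imread('pics/top0.png')[140:360,130:520];cv2.imwrite('pics/t1.png',cv2.resize(a,None,fx=2.05,fy=2.05,interpolation=2))
a=cv2.imread('pics/scene0.png')[170:390,200:500];cv2.imwrite('pics/s1.png',cv2.resize(a,None,fx=2.6,fy=2.6,interpolation=2))
```

```text
(no output)
```

View pics/t1.png

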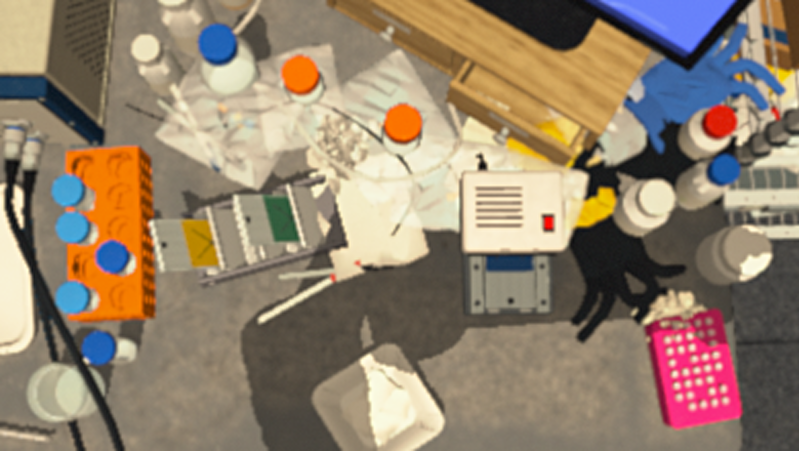

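View pics/s1.png

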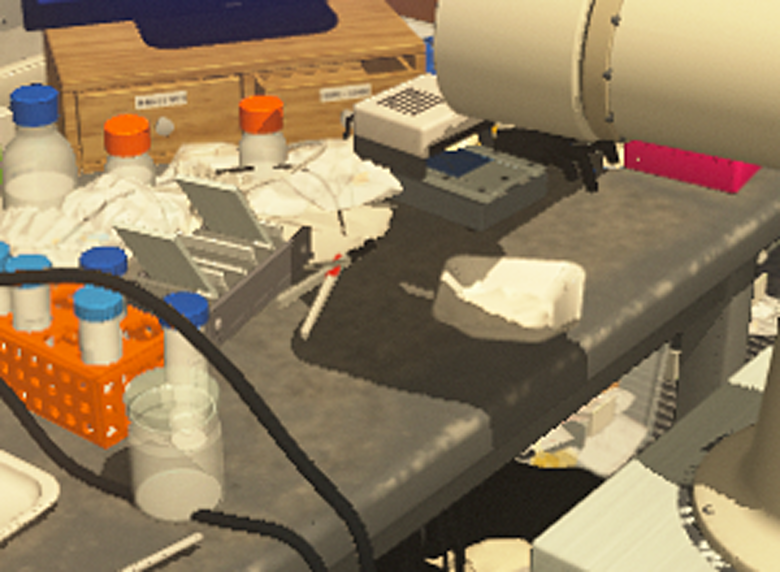

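The top view shows the stand with its front facing down (crop 508,285; white head 510,210). The rack's yellow panel is at (190,245) and green at (275,220). Both lean to world +y, so rack +x is about world -y. Next I'll get the yaws and the obstacle heights from the depth.

Run:
```python
from h import *
z=np.load("top0.npz"); C=cloud("top",z["d"]); im=z["im"].astype(int); S=np.load("scene0.npz"); CS=cloud("scene",S["d"])
def rect(m,C=C):
    P=C[m].reshape(-1,3); (c,s,a)=cv2.minAreaRect((P[:,:2]*1000).astype(np.float32)); print(len(P),"c",np.round(c,1),"size",np.round(s,1),"ang",round(a,2),"z",P[:,2].mean().round(4))
X,Y,Z=C[...,0],C[...,1],C[...,2]
near=(abs(X-.50)<.12)&(abs(Y+.218)<.08)
rect(near&(abs(Z-.09)<.006)&(im.min(2)>120))
rect(near&(Z>.025)&(Z<.045)&(X<.49))
rect(near&(Z>.035)&(Z<.042)&(X<.49))
rk=(abs(X-.53)<.13)&(abs(Y-.05)<.13)
g=(im[...,1]>im[...,0]+20)&(im[...,1]>im[...,2]+5)&rk&(Z>.015)
yl=(im[...,0]>im[...,2]+60)&rk&(Z>.015)&(Y>.06)
for m in(g,yl):
    P=C[m]; c=np.median(P,0); P=P[np.linalg.norm(P-c,axis=1)<.05]; n=np.linalg.svd(P-P.mean(0))[2][2]; n*=np.sign(n[2]); print("pl",len(P),P.mean(0).round(4),n.round(3),"tilt",np.degrees(np.arccos(n[2])).round(1),"az",np.degrees(np.arctan2(n[1],n[0])).round(1))
# coarse height map
hm=lambda C:[[ (lambda s:f"{int(1000*np.percentile(s,95)):4d}" if len(s) else "   .")(C[(abs(C[...,0]-x)<.02)&(abs(C[...,1]-y)<.02)][:,2]) for y in np.arange(.32,-.45,-.04)] for x in np.arange(.78,.2,-.04)]
print("y",np.arange(.32,-.45,-.04).round(2))
for x,r in zip(np.arange(.78,.2,-.04),hm(C)): print(round(x,2)," ".join(r))
```

```text
1793 c [ 537.  -215.8] size [109.2  87. ] ang 89.67 z 0.0887
1136 c [ 460.1 -231. ] size [134.4  61.9] ang 86.94 z 0.0342
516 c [ 461.  -214.1] size [87.4 59.4] ang 88.72 z 0.037
pl 252 [0.5376 0.0359 0.0593] [ 0.21  -0.804  0.557] tilt 56.2 az -75.4
pl 350 [0.5123 0.1246 0.0597] [ 0.213 -0.793  0.571] tilt 55.2 az -75.0
y [ 0.32  0.28  0.24  0.2   0.16  0.12  0.08  0.04  0.   -0.04 -0.08 -0.12
 -0.16 -0.2  -0.24 -0.28 -0.32 -0.36 -0.4  -0.44]
0.78  235  231  203    1  144  144    7    1    1   97   99  100  109  110  392  484  488  488    .    .
0.74  205  205  203  113  134  145  146   22   32    7   92   98   99  108  110  237  465  487  488  487
0.7  205  205  202  112  111  145  145   95   97   33   35   34   97   99  100  108   99  373  483  487
0.66  207  207  204   21   42   53   62   65   93   49   96   95   80   82   99   99   99   97   33   98
0.62  180  195  194   61   34   49   58   56   50   50   96   96   45   62   81   97   98   34   29   99
0.58  123  111  109   62    1   34   46   57   36   48   49   50   90   90   91   88   49   98   80  125
0.54  122  111  110   6
[... 219 characters left out ...]
6    2    7    8   15    2    2   38   37   39   28   25   26   30   87
0.42   18  133  134  109    0    1    1    5    1    1    2    2   34   34   37   24   26   40   48   47
0.38    9   86  118  108    1    1    1    1    3   23 1059   21    1    1    1    2    2   41   48   47
0.34   81   86   87   57    1    1    1    1   23   10    8   23    1    2    2    2    2   34   47   46
0.3   13   10   45   45    1    1  341  724  734  731  692   23    1    1    2    2    2    2   43   43
0.26    0   10   14   20    0  340  362  725  735  733  706    1    2    2    1    1    1  599  601  564
0.22    .    .  -32  -10    .    .    .    .    .    .  681    .    .  627  633  633  629  620  608  327
```

```bash
cat > go.py <<'E'
# usage: tgt(R,p): prints rotvec & shift in tool axes
import numpy as np
from scipy.spatial.transform import Rotation as Ro
from rig import robot
def tgt(R,p,label=""):
    s=robot.get_state(); R0=np.array(s["tool_rot"]); p0=np.array(s["ee_pos"])
    print(label,"rot",Ro.from_matrix(R0.T@R).as_rotvec().round(4),"shift",(R0.T@(np.array(p)-p0)).round(4))
def frame(z,y):
    z=np.array(z,float);z/=np.linalg.norm(z);y=np.array(y,float);y-=z*(y@z);y/=np.linalg.norm(y);return np.column_stack([np.cross(y,z),y,z])
E
python3 - <<'E'
from go import *
s=robot.get_state(); print(s["time"],np.round(s["tool_rot"],3).tolist(),np.round(s["ee_pos"],4),s["force"],s["gripper_width"])
for y in(1,-1):
    tgt(frame([0,0,-1],[0,y,0]),[.470,-.217,.16],y)
    tgt(frame([0,0,-1],[0,y,0]),[.470,-.217,.07],y)
E
```

```text
1.5 [[0.918, 0.398, -0.0], [0.398, -0.918, 0.0], [0.0, -0.0, -1.0]] [ 0.2285 -0.5276  0.2503] [-0.50526181 -0.07832724 -0.21375655] 0.08568566677088699
1 rot [-0.     -0.     -2.7328] shift [ 0.345  -0.189   0.0903]
1 rot [-0.     -0.     -2.7328] shift [ 0.345  -0.189   0.1803]
-1 rot [-0.      0.      0.4088] shift [ 0.345  -0.189   0.0903]
-1 rot [-0.      0.      0.4088] shift [ 0.345  -0.189   0.1803]
```

```bash
R="0 0 -2.733 0.345 -0.189 0.09 255"; python3 -m creep '0 0 -1.3 0.17 -0.095 0.03 255;0 0 -1.3 0.17 -0.095 0.03 255;0 0 -1.3 0.17 -0.095 0.03 255;0 0 -1.3 0.17 -0.095 0.03 255;0 0 -1.3 0.17 -0.095 0.03 255;0 0 -1.3 0.17 -0.095 0.03 255;0 0 -1.3 0.17 -0.095 0.03 255;0 0 -1.3 0.17 -0.095 0.03 255;0 0 -1.3 0.17 -0.095 0.03 255;0 0 -1.3 0.17 -0.095 0.03 255;0 0 -1.3 0.17 -0.095 0.03 255'
python3 - <<'E'
from go import *
tgt(frame([0,0,-1],[0,1,0]),[.470,-.217,.10])
E
```

```text
time: 2.42
ee_pos: [0.3468, -0.3728, 0.2204]
tool_rot: [[-0.143, 0.99, 0.0], [0.99, 0.143, -0.0], [-0.0, 0.0, -1.0]]
force: [-0.5, -0.6, 0.2]
gripper_width: -0.0001
grip_force: 0.0
 rot [-1.000e-04  2.000e-04 -1.427e+00] shift [0.1366 0.1442 0.1204]
```

```bash
python3 -m creep '0 0 -1.427 0.1366 0.1442 0.06 255;0 0 -1.427 0.1366 0.1442 0.06 255;0 0 -1.427 0.1366 0.1442 0.06 255;0 0 -1.427 0.1366 0.1442 0.06 255;0 0 -1.427 0.1366 0.1442 0.06 255;0 0 -1.427 0.1366 0.1442 0.06 255;0 0 -1.427 0.1366 0.1442 0.06 255;0 0 -1.427 0.1366 0.1442 0.11 255;0 0 -1.427 0.1366 0.1442 0.14 255;0 0 -1.427 0.1366 0.1442 0.15 255;0 0 -1.427 0.1366 0.1442 0.15 255;0 0 -1.427 0.1366 0.1442 0.15 255'
python3 - <<'E'
from h import *
from go import tgt,frame
im,d=capture("top"); cv2.imwrite("pics/top2.png",cv2.resize(im[230:330,310:450,::-1],None,fx=5,fy=5,interpolation=2))
print(pinpoint("blue_panel_bare_end","top")[:2]); tgt(frame([0,0,-1],[0,1,0]),[.470,-.217,.055]); print(robot.get_state()["joint_positions"])
E
```

```text
time: 3.42
ee_pos: [0.4699, -0.217, 0.0687]
tool_rot: [[-1.0, 0.0, -0.002], [0.0, 1.0, 0.002], [0.002, 0.002, -1.0]]
force: [-0.3, 0.5, 1.3]
gripper_width: -0.0001
grip_force: 0.0
[{'position': [0.5911, 0.5996], 'conf': 0.66}]
 rot [ 0.0002 -0.0003 -0.0058] shift [0.0008 0.0007 0.0151]
[-3.81821151e+01  1.35768058e+01  1.08551744e+02 -6.63152039e-04
  5.78946263e+01 -1.27847457e+02]
```

View pics/top2.png

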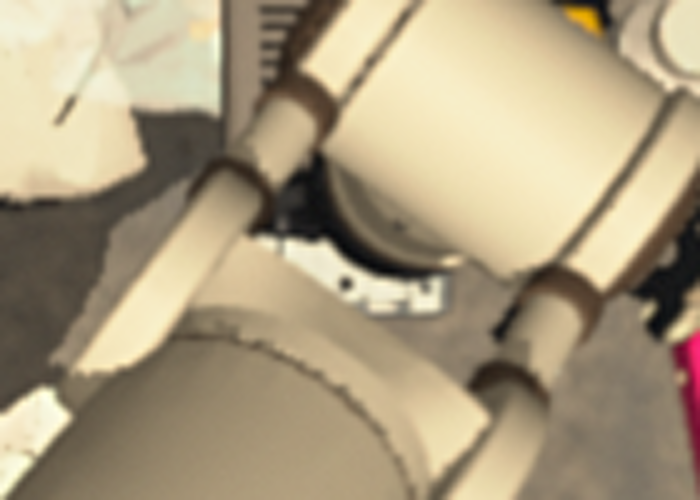

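The arm blocks the top view here, so I'll find contact by force.

```bash
python3 -m creep '0 0 0 0 0 0.006 255;0 0 0 0 0 0.012 255;0 0 0 0 0 0.014 255;0 0 0 0 0 0.015 255;0 0 0 0 0 0.015 255'
```

```text
time: 3.93
ee_pos: [0.4708, -0.2178, 0.0552]
tool_rot: [[-1.0, 0.006, -0.0], [0.006, 1.0, 0.0], [0.0, 0.0, -1.0]]
force: [-0.3, -0.6, 0.1]
gripper_width: 0.0
grip_force: 0.0
```

```bash
python3 -m creep '0 0 0 0 0 0.001 255;0 0 0 0 0 0.001 255'; python3 -m creep '0 0 0 0 0 0.001 255;0 0 0 0 0 0.001 255'
```

```text
time: 4.1
ee_pos: [0.4713, -0.218, 0.055]
tool_rot: [[-1.0, 0.006, 0.001], [0.006, 1.0, -0.001], [-0.001, -0.001, -1.0]]
force: [-1.4, 0.6, 5.5]
gripper_width: -0.0001
grip_force: 2.6
time: 4.27
ee_pos: [0.4717, -0.2182, 0.055]
tool_rot: [[-1.0, 0.006, 0.001], [0.006, 1.0, -0.001], [-0.001, -0.001, -1.0]]
force: [-2.6, 3.0, 11.3]
gripper_width: -0.0003
grip_force: 5.8
```

```bash
python3 -m creep '0 0 0 0.002 0 0 255;0 0 0 0.004 0 0 255;0 0 0 0.007 0 0 255;0 0 0 0.010 0 0 255;0 0 0 0.013 0 0 255;0 0 0 0.016 0 0 255;0 0 0 0.019 0 0 255;0 0 0 0.022 0 0 255;0 0 0 0.024 0 0 255;0 0 0 0.024 0 0 255'
python3 - <<'E'
from h import *
im,d=capture("scene"); cv2.imwrite("pics/s3.png",cv2.resize(im[200:290,320:460,::-1],None,fx=5,fy=5,interpolation=2))
E
```

```text
time: 5.1
ee_pos: [0.4484, -0.2184, 0.055]
tool_rot: [[-1.0, 0.006, 0.004], [0.006, 1.0, -0.002], [-0.004, -0.002, -1.0]]
force: [1.0, 2.6, 9.0]
gripper_width: -0.0001
grip_force: 4.2
```

View pics/s3.png

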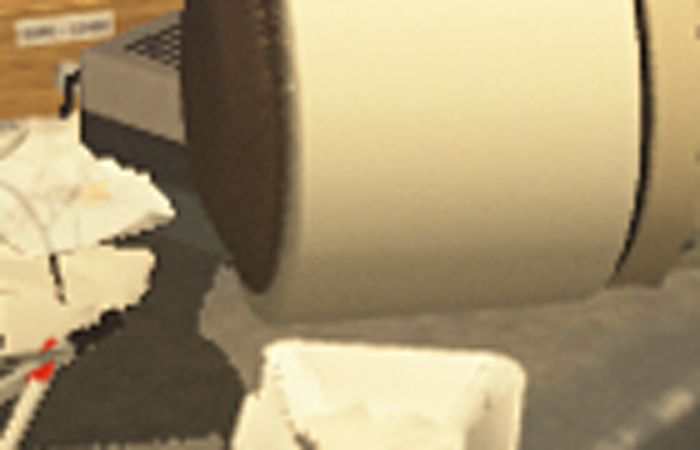

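Occluded here too. I'll lift, go back, press again and drag 20 mm more, then step aside to look.

```bash
python3 -m creep '0 0 0 0 0 -0.008 255;0 0 0 0 0 -0.012 255;0 0 0 -0.012 0 -0.012 255;0 0 0 -0.022 0 -0.012 255;0 0 0 -0.022 0 -0.008 255;0 0 0 -0.022 0 -0.003 255;0 0 0 -0.022 0 -0.001 255;0 0 0 -0.022 0 0 255;0 0 0 -0.022 0 0 255'; python3 -m creep '0 0 0 0.001 0 0 255;0 0 0 0.004 0 0 255;0 0 0 0.007 0 0 255;0 0 0 0.010 0 0 255;0 0 0 0.013 0 0 255;0 0 0 0.016 0 0 255;0 0 0 0.018 0 0 255;0 0 0 0.018 0 0 255'
```

```text
time: 5.9
ee_pos: [0.4686, -0.2177, 0.055]
tool_rot: [[-1.0, 0.006, -0.001], [0.006, 1.0, 0.001], [0.001, 0.001, -1.0]]
force: [-5.4, 4.5, 18.8]
gripper_width: -0.0003
grip_force: 9.4
time: 6.57
ee_pos: [0.4521, -0.2182, 0.055]
tool_rot: [[-1.0, 0.007, 0.004], [0.007, 1.0, -0.001], [-0.004, -0.001, -1.0]]
force: [1.6, 2.2, 12.1]
gripper_width: 0.0001
grip_force: 5.8
```

```bash
python3 -m creep '0 0 0 0 0 -0.03 255;0 0 0 0 0 -0.07 255;0 -0.785 0 0.12 -0.18 -0.165 0;0 -0.785 0 0.12 -0.18 -0.165 0;0 -0.785 0 0.12 -0.18 -0.165 0;0 -0.785 0 0.12 -0.18 -0.165 0;0 -0.785 0 0.12 -0.18 -0.165 0;0 -0.785 0 0.12 -0.18 -0.165 0;0 -0.785 0 0.12 -0.18 -0.165 0;0 -0.785 0 0.12 -0.18 -0.165 0;0 -0.785 0 0.12 -0.18 -0.165 0;0 -0.785 0 0.12 -0.18 -0.165 0'
python3 - <<'E'
from h import *
from go import *
im,d=capture("top"); cv2.imwrite("pics/top4.png",cv2.resize(im[220:330,310:450,::-1],None,fx=5,fy=5,interpolation=2))
for n in("top","scene"):
    if n=="scene": capture(n)
    for t,z in(("blue_panel_bare_end",.033),("bed_front",.03),("blue_panel",.03)): print(n,t,[(q["conf"],at_z(n,q["position"],z).round(4)) for q in pinpoint(t,n)[:2]])
print(np.round(robot.get_state()["joint_positions"],1))
C=cloud("top",d);X,Y,Z=C[...,0],C[...,1],C[...,2]
m=(Z>.026)&(Z<.045)&(X>.37)&(X<.4275)&(abs(Y+.217)<.045)
P=C[m]; c,s,a=cv2.minAreaRect((P[:,:2]*1000).astype(np.float32)); print(len(P),c,s,a,P[:,2].mean(),P.min(0),P.max(0))
E
```

```text
time: 7.57
ee_pos: [0.4182, -0.3464, 0.2997]
tool_rot: [[-0.747, 0.065, 0.662], [0.065, 0.998, -0.024], [-0.662, 0.025, -0.749]]
force: [-0.2, -1.4, -0.5]
gripper_width: 0.0854
grip_force: 0.0
top blue_panel_bare_end [(0.76, array([ 0.4064, -0.2137,  0.033 ])), (0.72, array([ 0.5168, -0.215 ,  0.033 ]))]
top bed_front [(0.63, array([ 0.4367, -0.2138,  0.03  ]))]
top blue_panel [(0.82, array([ 0.4566, -0.2211,  0.03  ])), (0.25, array([ 0.4082, -0.2148,  0.03  ]))]
scene blue_panel_bare_end [(0.62, array([ 0.3966, -0.226 ,  0.033 ]))]
scene bed_front [(0.89, array([ 0.4347, -0.2202,  0.03  ])), (0.71, array([0.4948, 0.0877, 0.03  ]))]
scene blue_panel [(0.8, array([ 0.4602, -0.215 ,  0.03  ])), (0.57, array([ 0.4353, -0.2183,  0.03  ]))]
[ -73.1  -15.9  118.    42.2   68.5 -171.6]
325 (413.5531311035156, -215.65435791015625) (56.54411697387695, 27.279098510742188) 88.77666473388672 0.0347917853042274 [ 0.39933886 -0.24373177  0.02749746] [ 0.42742738 -0.18716398  0.03916585]
```

View pics/top4.png

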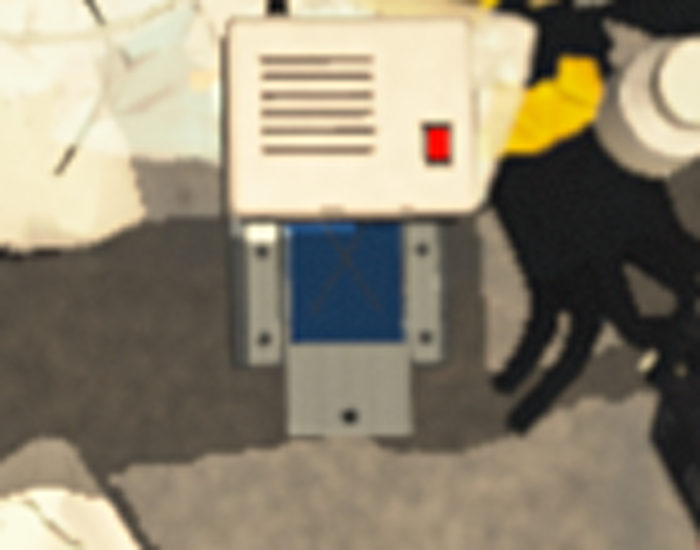

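Run:
```python
from h import *
f=lambda c,r,z:at_z("top",[(c/5+310)/640,(r/5+220)/480],z).round(4)
print("rail fronts",f(263,362,.038),f(425,360,.038),"panel end corners",f(288,436,.036),f(411,434,.036),"coat edge",f(288,342,.036),f(404,341,.036),"head front",f(232,211,.09),f(470,212,.09))
```

```text
rail fronts [ 0.4313 -0.1775  0.038 ] [ 0.4305 -0.2508  0.038 ] panel end corners [ 0.398  -0.1877  0.036 ] [ 0.3975 -0.2432  0.036 ] coat edge [ 0.4402 -0.1893  0.036 ] [ 0.4394 -0.242   0.036 ] head front [ 0.4931 -0.1613  0.09  ] [ 0.4904 -0.2646  0.09  ]
```

Only about 33 mm is out (end at x 0.398, bed front at 0.431), so one more short press and drag is needed.

Run:
```python
from go import *
tgt(frame([0,0,-1],[0.013,1,0]),[.466,-.2165,.15])
tgt(frame([0,0,-1],[0.013,1,0]),[.466,-.2165,.06])
```

```text
rot [ 0.0059  0.7221 -0.0592] shift [0.0708 0.1292 0.1402]
 rot [ 0.0059  0.7221 -0.0592] shift [0.1303 0.1269 0.2078]
```

```bash
python3 -m creep '0.006 0.722 -0.059 0.071 0.129 0.14 255;0.006 0.722 -0.059 0.071 0.129 0.14 255;0.006 0.722 -0.059 0.071 0.129 0.14 255;0.006 0.722 -0.059 0.071 0.129 0.14 255;0.006 0.722 -0.059 0.071 0.129 0.14 255;0.006 0.722 -0.059 0.071 0.129 0.14 255;0.006 0.722 -0.059 0.071 0.129 0.14 255;0.006 0.722 -0.059 0.071 0.129 0.14 255;0.006 0.722 -0.059 0.071 0.129 0.14 255;0.006 0.722 -0.059 0.071 0.129 0.14 255'
python3 - <<'E'
from go import *
tgt(frame([0,0,-1],[0.013,1,0]),[.466,-.2165,.058])
E
```

```text
time: 8.8
ee_pos: [0.4655, -0.2183, 0.1516]
tool_rot: [[-1.0, 0.016, 0.003], [0.016, 1.0, -0.002], [-0.003, -0.002, -1.0]]
force: [-0.6, 0.4, 0.7]
gripper_width: 0.0
grip_force: 0.0
 rot [-0.0021  0.0035 -0.0026] shift [-0.0002  0.002   0.0936]
```

```bash
python3 -m creep '0 0 0 0 0.001 0.03 255;0 0 0 0 0.001 0.06 255;0 0 0 0 0.001 0.085 255;0 0 0 0 0.001 0.092 255;0 0 0 0 0.001 0.095 255;0 0 0 0 0.001 0.097 255;0 0 0 0 0.001 0.098 255;0 0 0 0 0.001 0.098 255'
```

```text
time: 9.47
ee_pos: [0.4673, -0.2177, 0.0551]
tool_rot: [[-1.0, 0.014, 0.004], [0.014, 1.0, -0.004], [-0.004, -0.004, -1.0]]
force: [0.6, 0.9, -0.8]
gripper_width: 0.0001
grip_force: 0.2
```

```bash
python3 -m creep '0 0 0 0 0 0.001 255;0 0 0 0 0 0.0025 255;0 0 0 0 0 0.0025 255;0 0 0 0.002 0 0.0025 255;0 0 0 0.004 0 0.0025 255;0 0 0 0.006 0 0.0025 255;0 0 0 0.008 0 0.0025 255;0 0 0 0.0095 0 0.0025 255;0 0 0 0.0095 0 0.0025 255;0 0 0 0.0095 0 0.0025 255'
python3 - <<'E'
from go import *
a=np.radians(45)
for p in([.30,-.217,.20],[.33,-.217,.10]): tgt(frame([np.cos(a),-.013*np.cos(a),-np.sin(a)],[.013,1,0]),p)
E
```

```text
time: 10.3
ee_pos: [0.4607, -0.2185, 0.055]
tool_rot: [[-1.0, 0.014, 0.01], [0.014, 1.0, -0.006], [-0.011, -0.006, -1.0]]
force: [3.3, 3.3, 13.1]
gripper_width: 0.0
grip_force: 6.8
 rot [-0.0063 -0.7749  0.0013] shift [ 0.1592 -0.0017 -0.1467]
 rot [-0.0063 -0.7749  0.0013] shift [ 0.1302 -0.0007 -0.0464]
```

```bash
python3 -m creep '0 0 0 0 0 -0.03 255;0 0 0 0.005 0 -0.07 255;0 -0.775 0 0.13 0 -0.1 0;0 -0.775 0 0.13 0 -0.1 0;0 -0.775 0 0.13 0 -0.1 0;0 -0.775 0 0.13 0 -0.1 0;0 -0.775 0 0.13 0 -0.1 0;0 -0.775 0 0.13 0 -0.1 0;0 -0.775 0 0.13 0 -0.1 0;0 -0.775 0 0.13 0 -0.1 0;0 -0.775 0 0.13 0 -0.1 0'
python3 - <<'E'
from h import *
from go import *
im,d=capture("top"); cv2.imwrite("pics/top5.png",cv2.resize(im[220:330,310:450,::-1],None,fx=5,fy=5,interpolation=2))
for n in("top","scene"):
    if n=="scene": capture(n)
    for t,z in(("blue_panel_bare_end",.033),("blue_panel",.03)): print(n,t,[(q["conf"],at_z(n,q["position"],z).round(4)) for q in pinpoint(t,n)[:2]])
print(np.round(robot.get_state()["joint_positions"],1))
a=np.radians(45)
for p in([.35,-.2165,.10],[.404,-.216,.033]): tgt(frame([np.cos(a),-.013*np.cos(a),-np.sin(a)],[.013,1,0]),p)
E
```

```text
time: 11.22
ee_pos: [0.3605, -0.1621, 0.1822]
tool_rot: [[-0.738, 0.059, 0.672], [0.049, 0.998, -0.034], [-0.673, 0.007, -0.74]]
force: [-0.4, -0.6, -0.5]
gripper_width: 0.0852
grip_force: 0.0
top blue_panel_bare_end [(0.68, array([ 0.3971, -0.2134,  0.033 ]))]
top blue_panel [(0.75, array([0.7143, 0.1058, 0.03  ])), (0.71, array([ 0.4558, -0.2134,  0.03  ]))]
scene blue_panel_bare_end [(0.87, array([ 0.3928, -0.2124,  0.033 ]))]
scene blue_panel [(0.89, array([ 0.4527, -0.216 ,  0.03  ]))]
[ -73.9  -54.1  152.8   42.3   70.4 -171.6]
 rot [-0.0339 -0.0464 -0.0296] shift [ 0.0648 -0.0521  0.0587]
 rot [-0.0339 -0.0464 -0.0296] shift [ 0.0701 -0.0482  0.1445]
```

View pics/top5.png

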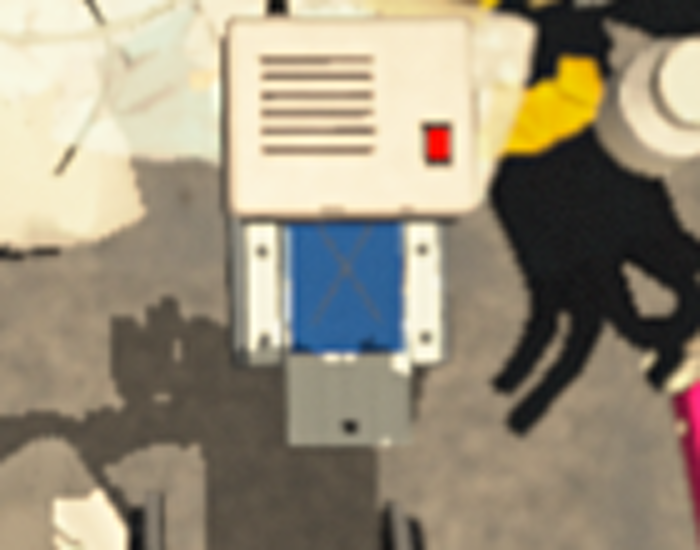

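The panel is flat with about 37 mm out; a slight pull once it's gripped will bring that to 40. The tilted pose ran the arm into its J2 and J6 limits, so I'll fit a small kinematic model and check which tilts can be reached.

```bash
cat > ik.py <<'E'
import numpy as np
from scipy.optimize import least_squares
from scipy.spatial.transform import Rotation as Ro
e=lambda ax,d:Ro.from_euler(ax,d,degrees=True).as_matrix()
lo=np.array([-166.64,-54.1,10.49,-73.88,9.74,-171.62]);hi=np.array([166.64,131.32,154.53,253.88,151.15,171.62])
def fk(q,k):
    a,h,L1,L2,el,Lt,b,b2,phi=k[:9]
    R=e('z',q[0]); p=R@[a,b,h]; R=R@e('y',q[1]); p=p+R@[0,0,L1]; R=R@e('y',q[2]); p=p+R@[el,0,L2]
    R=R@e('z',k[9]*q[3]); p=p+R@[0,b2,0]; R=R@e('y',q[4]); R=R@e('z',k[10]*q[5]+phi); p=p+R@[0,0,Lt]; return p,R
E
cat > fit.py <<'E'
from ik import *
D=[([-78.616,9.076,91.501,0,79.423,-12.038],[.2285,-.5276,.2503],[[.918,.398,0],[.398,-.918,0],[0,0,-1]]),
([-38.182,13.577,108.552,0,57.895,-127.847],[.4702,-.2163,.0701],[[-1,.006,0],[.006,1,0],[0,0,-1]]),
([-73.9,-54.1,152.8,42.3,70.4,-171.6],[.3605,-.1621,.1822],[[-.738,.059,.672],[.049,.998,-.034],[-.673,.007,-.74]]),
([-73.1,-15.9,118.,42.2,68.5,-171.6],[.4182,-.3464,.2997],[[-.747,.065,.662],[.065,.998,-.024],[-.662,.025,-.749]])]
best=None
for s4 in(1,-1):
  for s6 in(1,-1):
    for phi in(0,90,180,-90):
      def f(v):
        k=list(v)+[phi,s4,s6]; r=[]
        for i,(q,p,R) in enumerate(D):
            P,Q=fk(q,k); w=1 if i<2 else .3
            r+=list((P-p)*10*w)+list((Q-np.array(R)).ravel()*w)
        return r+[x*.01 for x in v[4:5]]+[.01*v[7]]
      s=least_squares(f,[0,.2,.35,.4,0,.2,.12,0])
      if best is None or s.cost<best[0]: best=(s.cost,list(s.x)+[phi,s4,s6]); 
print(best[0],np.round(best[1],4)); np.save("k.npy",best[1])
for q,p,R in D: P,Q=fk(q,best[1]); print((P-p).round(4),np.abs(Q-R).max().round(3))
E
python3 fit.py
```

```text
8.909979663367719e-05 [-7.000e-04  2.991e-01  3.888e-01  5.202e-01  5.210e-02  2.862e-01
  1.212e-01 -9.000e-04  9.000e+01  1.000e+00  1.000e+00]
[ 0.0004 -0.0001 -0.0001] 0.0
[-0.0002 -0.0003  0.    ] 0.0
[0.0004 0.0005 0.0025] 0.011
[-0.0005  0.0013 -0.0021] 0.002
```

```bash
cat >> ik.py <<'E'
k=np.load("k.npy") if __import__("os").path.exists("k.npy") else None
def ik(p,R,seeds=()):
    out=[]
    rng=np.random.default_rng(0)
    for s in list(seeds)+[rng.uniform(lo,hi) for _ in range(25)]:
        f=lambda q:(lambda P,Q:np.r_[(P-p)*10,(Q-R).ravel()])(*fk(q,k))
        r=least_squares(f,np.clip(s,lo+.1,hi-.1),bounds=(lo,hi))
        if r.cost<1e-5 and not any(np.abs(r.x-o).max()<1 for o in out): out.append(r.x)
    return out
E
python3 - <<'E'
from ik import *
from go import frame
u=np.array([np.cos(np.radians(-75.2)),np.sin(np.radians(-75.2)),0]); ry=np.array([-u[1],u[0],0]); Z=np.array([0,0,1.])
fs=np.array([.5284,.0505,.01])
for al in(45,52,60,70):
  a=np.radians(al)
  for sg in(1,-1):
    Rg=frame([np.cos(a),-.013*np.cos(a),-np.sin(a)],[.013*sg,sg,0])
    print(al,sg,"grasp",[q.round(0).tolist() for q in ik([.406,-.216,.033],Rg)])
    t=np.radians(35); px=np.sin(t)*u-np.cos(t)*Z; pz=np.cos(t)*u+np.sin(t)*Z
    Rf=frame(np.cos(a)*px-np.sin(a)*pz,sg*ry)
    print("   final",[q.round(0).tolist() for q in ik(fs-px*.106+pz*.003,Rf)])
E
```

```text
45 1 grasp [[-71.0, 1.0, 143.0, 72.0, 44.0, 142.0]]
   final [[-7.0, 13.0, 106.0, 10.0, 65.0, -26.0]]
45 -1 grasp [[-71.0, 1.0, 143.0, 72.0, 44.0, -38.0]]
   final [[-7.0, 13.0, 106.0, 10.0, 65.0, 154.0]]
52 1 grasp [[-66.0, -1.0, 141.0, 61.0, 40.0, 157.0]]
   final [[-10.0, 14.0, 105.0, 17.0, 68.0, -32.0]]
52 -1 grasp [[-66.0, -1.0, 141.0, 61.0, 40.0, -23.0]]
   final [[-10.0, 14.0, 105.0, 17.0, 68.0, 148.0]]
60 1 grasp []
   final [[-14.0, 17.0, 104.0, 23.0, 73.0, -38.0]]
60 -1 grasp [[-60.0, -2.0, 137.0, 45.0, 37.0, -4.0]]
   final [[-14.0, 17.0, 104.0, 23.0, 73.0, 142.0]]
70 1 grasp [[-54.0, 1.0, 131.0, 26.0, 39.0, -162.0]]
   final [[-18.0, 21.0, 102.0, 29.0, 79.0, -44.0]]
70 -1 grasp [[-54.0, 1.0, 131.0, 26.0, 39.0, 18.0]]
   final [[-18.0, 21.0, 102.0, 29.0, 79.0, 136.0]]
```

```bash
cat > way.py <<'E'
from ik import *
from go import frame,tgt
AL=np.radians(52); YAW=np.radians(-75.2); Z=np.array([0,0,1.])
def flat(p,sg=-1,pitch=0,yaw=-.75):   # tool pose with panel pitched coated end down by pitch deg
    y=np.radians(yaw);t=np.radians(pitch);h=np.array([np.cos(y),np.sin(y),0])
    x=h*np.cos(t)-Z*np.sin(t); z=h*np.sin(t)+Z*np.cos(t)
    return frame(np.cos(AL)*x-np.sin(AL)*z,-np.cross(Z,h)),np.array(p,float),x,z
E
python3 - <<'E'
from way import *
q=None
for n,(p,pi,yw) in dict(pre=([.356,-.2165,.097],0,-.75),grasp=([.405,-.216,.033],0,-.75),pull=([.365,-.215,.034],0,-.75),pull2=([.33,-.215,.034],0,-.75),up=([.365,-.215,.16],0,-.75),up2=([.38,-.18,.28],25,-30),mid=([.45,-.05,.32],45,-60),above=([.455,.13,.25],58,-75.2)).items():
    R,p,_,_=flat(p,pitch=pi,yaw=yw); r=ik(p,R,[] if q is None else [q]); print(n,[a.round(0).tolist() for a in r]); q=r[0] if r else q
R,p,_,_=flat([.356,-.2165,.13]); s0=[.36,-.162,.182]
tgt(R,p,"to pre")
E
```

```text
pre [[-76.0, -22.0, 147.0, 47.0, 55.0, -12.0]]
grasp [[-66.0, -1.0, 141.0, 61.0, 40.0, -23.0]]
pull [[-73.0, -7.0, 145.0, 57.0, 45.0, -26.0]]
pull2 [[-81.0, -11.0, 149.0, 53.0, 49.0, -29.0]]
up [[-73.0, -32.0, 144.0, 42.0, 62.0, -1.0]]
up2 [[-44.0, -28.0, 121.0, 3.0, 74.0, 75.0]]
mid [[-24.0, -8.0, 102.0, 4.0, 93.0, 126.0]]
above [[-10.0, -4.0, 107.0, 18.0, 86.0, 152.0]]
to pre rot [0.1179 0.0496 3.1075] shift [ 0.0402 -0.0518  0.0405]
```

```bash
python3 -m creep '0 0 0.12 0.01 -0.02 0 0;0 0 1.5 0.01 -0.04 0 0;0 0 1.5 0.01 -0.04 0 0;0 0 1.5 0.01 -0.04 0 0;0 0 1.5 0.01 -0.04 0 0;0 0 1.5 0.01 -0.04 0 0;0 0 1.5 0.01 -0.04 0 0;0 0 1.5 0.01 -0.04 0 0;0 0 1.5 0.01 -0.04 0 0;0 0 1.5 0.01 -0.04 0 0;0 0 1.5 0.01 -0.04 0 0;0 0 1.5 0.01 -0.04 0 0'
python3 - <<'E'
from way import *
R,p,_,_=flat([.356,-.2165,.13]); tgt(R,p,"to pre")
E
```

```text
time: 12.52
ee_pos: [0.3516, -0.2041, 0.1798]
tool_rot: [[0.006, 0.74, 0.672], [0.999, 0.03, -0.042], [-0.051, 0.672, -0.739]]
force: [0.9, -0.1, -0.2]
gripper_width: 0.0853
grip_force: 0.0
to pre rot [ 0.086  -0.0316  1.6078] shift [-0.0098 -0.0305  0.0403]
```

```bash
python3 -m creep '0.086 -0.032 1.608 -0.01 -0.03 0.02 0;0.086 -0.032 1.608 -0.01 -0.03 0.02 0;0.086 -0.032 1.608 -0.01 -0.03 0.02 0;0.086 -0.032 1.608 -0.01 -0.03 0.02 0;0.086 -0.032 1.608 -0.01 -0.03 0.02 0;0.086 -0.032 1.608 -0.01 -0.03 0.02 0;0.086 -0.032 1.608 -0.01 -0.03 0.02 0;0.086 -0.032 1.608 -0.01 -0.03 0.02 0;0.086 -0.032 1.608 -0.01 -0.03 0.02 0;0.086 -0.032 1.608 -0.01 -0.03 0.02 0;0.086 -0.032 1.608 -0.01 -0.03 0.02 0;0.086 -0.032 1.608 -0.01 -0.03 0.02 0'
python3 - <<'E'
from h import *
from way import *
for x in([.356,-.2165,.097],[.405,-.216,.033]): R,p,_,_=flat(x); tgt(R,p)
print(np.round(robot.get_state()["joint_positions"]))
for n in("top","scene"):
    capture(n)
    for t,z in(("blue_panel_bare_end",.033),): print(n,t,[(q["conf"],at_z(n,q["position"],z).round(4)) for q in pinpoint(t,n)[:2]])
E
```

```text
time: 13.52
ee_pos: [0.3429, -0.216, 0.1454]
tool_rot: [[0.784, 0.07, 0.617], [0.1, -0.995, -0.014], [0.613, 0.073, -0.787]]
force: [0.1, 0.3, 0.2]
gripper_width: 0.0857
grip_force: 0.0
 rot [ 0.0063 -0.0016  0.1105] shift [-0.0194 -0.0021  0.0462]
 rot [ 0.0063 -0.0016  0.1105] shift [-0.0202 -0.0039  0.1268]
[-78. -35. 147.  42.  64. -12.]
top blue_panel_bare_end [(0.86, array([ 0.3982, -0.212 ,  0.033 ]))]
scene blue_panel_bare_end [(0.66, array([ 0.391 , -0.2106,  0.033 ]))]
```

```bash
python3 -m creep '0.006 -0.002 0.11 -0.019 -0.003 0.02 0;0.006 -0.002 0.11 -0.019 -0.003 0.03 0;0.006 -0.002 0.11 -0.019 -0.003 0.04 0;0.006 -0.002 0.11 -0.019 -0.003 0.046 0;0.006 -0.002 0.11 -0.019 -0.003 0.046 0;0.006 -0.002 0.11 -0.019 -0.003 0.046 0'
python3 - <<'E'
from h import *
from way import *
R,p,_,_=flat([.405,-.215,.033]); tgt(R,p)
im,d=capture("top"); cv2.imwrite("pics/top6.png",cv2.resize(im[220:330,310:450,::-1],None,fx=5,fy=5,interpolation=2))
E
```

```text
time: 14.22
ee_pos: [0.356, -0.2144, 0.0961]
tool_rot: [[0.788, -0.007, 0.615], [-0.004, -1.0, -0.005], [0.615, 0.001, -0.788]]
force: [0.4, -0.7, -0.8]
gripper_width: 0.0854
grip_force: 0.0
 rot [-0.0028  0.0004  0.0059] shift [-0.0002  0.0002  0.0799]
```

View pics/top6.png

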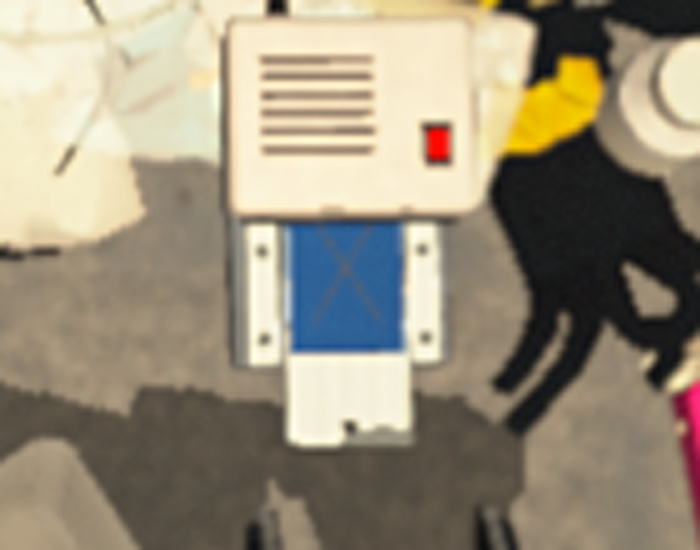

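Run:
```python
from h import *
s=robot.get_state(); R=np.array(s["tool_rot"]); p=np.array(s["ee_pos"])
for dz in(0.006,.019):
  for dy in(-.0425,0,.0425):
    for dx in (0.011,): P=p+R@[dx,dy,dz]; print(dz,dy,P.round(4),((px("top",P)[0]-[310,220])*5).round(0))
print(((px("top",[.394,-.2155,.036])[0]-[310,220])*5).round())
```

```text
0.006 -0.0425 [ 0.3687 -0.1723  0.0984] [270. 501.]
0.006 0 [ 0.3683 -0.2148  0.0985] [371. 500.]
0.006 0.0425 [ 0.368  -0.2573  0.0986] [471. 497.]
0.019 -0.0425 [ 0.3767 -0.1724  0.0881] [267. 483.]
0.019 0 [ 0.3763 -0.2149  0.0882] [367. 481.]
0.019 0.0425 [ 0.376  -0.2574  0.0883] [466. 479.]
[350. 443.]
```

```bash
python3 -m creep '0 0 0 0 -0.002 0.015 0;0 0 0 0 -0.002 0.03 0;0 0 0 0 -0.002 0.045 0;0 0 0 0 -0.002 0.06 0;0 0 0 0 -0.002 0.07 0;0 0 0 0 -0.002 0.076 0;0 0 0 0 -0.002 0.079 0;0 0 0 0 -0.002 0.079 0'
python3 -m creep '0 0 0 0 0 0 60;0 0 0 0 0 0 60;0 0 0 0 0 0 60'
```

```text
time: 14.93
ee_pos: [0.4048, -0.2132, 0.034]
tool_rot: [[0.788, -0.008, 0.616], [-0.006, -1.0, -0.006], [0.616, 0.001, -0.788]]
force: [0.1, -0.1, 0.5]
gripper_width: 0.0856
grip_force: 0.0
time: 15.18
ee_pos: [0.4046, -0.2135, 0.0343]
tool_rot: [[0.788, -0.009, 0.616], [-0.006, -1.0, -0.007], [0.616, 0.002, -0.788]]
force: [0.4, 0.2, 0.1]
gripper_width: 0.0654
grip_force: 0.0
```

```bash
python3 -m creep '0 0 0 0 0 0 75;0 0 0 0 0 0 80;0 0 0 0 0 0 84'; python3 -m creep '0 0 0 0 0 0 90;0 0 0 0 0 0 90'
```

```text
time: 15.43
ee_pos: [0.4046, -0.2131, 0.0339]
tool_rot: [[0.788, -0.009, 0.616], [-0.007, -1.0, -0.006], [0.616, 0.001, -0.788]]
force: [0.5, -0.5, -0.4]
gripper_width: 0.0572
grip_force: 0.0
time: 15.6
ee_pos: [0.4047, -0.2131, 0.0339]
tool_rot: [[0.788, -0.009, 0.616], [-0.007, -1.0, -0.006], [0.616, 0.001, -0.788]]
force: [-0.8, 0.1, 2.0]
gripper_width: 0.0553
grip_force: 17.0
```

```bash
python3 -m creep '0 0 0 0 0 0 140;0 0 0 0 0 0 140;0 0 0 0 0 0 140;0 0 0 -0.0016 0 -0.0012 140;0 0 0 -0.0028 0 -0.0021 140;0 0 0 -0.0028 0 -0.0021 140;0 0 0 -0.0028 0 -0.0021 140'
```

```text
time: 16.18
ee_pos: [0.4011, -0.2131, 0.0339]
tool_rot: [[0.788, -0.009, 0.616], [-0.007, -1.0, -0.006], [0.616, 0.001, -0.788]]
force: [-1.9, 1.1, 6.7]
gripper_width: 0.0543
grip_force: 62.9
```

```bash
python3 -m creep '0 0 0 0.0006 0 -0.0008 140;0 0 0 0.0015 0 -0.002 140;0 0 0 -0.003 0 -0.0055 140;0 0 0 -0.009 0 -0.01 140;0 0 0 -0.015 0 -0.0145 140;0 0 0 -0.021 0 -0.019 140;0 0 0 -0.027 0 -0.024 140;0 0 0 -0.033 0 -0.0285 140;0 0 0 -0.035 0 -0.03 140;0 0 0 -0.035 0 -0.03 140'
python3 - <<'E'
from h import *
im,d=capture("top"); cv2.imwrite("pics/top7.png",cv2.resize(im[220:330,310:450,::-1],None,fx=5,fy=5,interpolation=2))
E
```

```text
time: 17.02
ee_pos: [0.3543, -0.2123, 0.0353]
tool_rot: [[0.789, -0.01, 0.615], [-0.008, -1.0, -0.006], [0.615, 0.0, -0.789]]
force: [0.1, -0.2, -1.8]
gripper_width: 0.0543
grip_force: 63.4
```

View pics/top7.png

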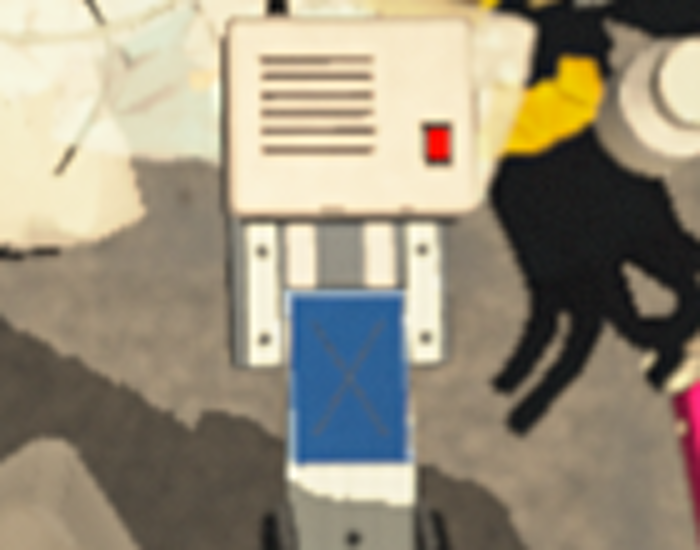

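```bash
cat >> way.py <<'E'
FS=np.array([.5304,.0514,.01]); U=np.array([np.cos(YAW),np.sin(YAW),0]); UP=-.5*U+.866*Z
D=.109; OFF=0.0
def rackpose(s,t=31):   # panel end-mid at distance s up the slot, panel leaning t deg from vertical
    R,_,x,z=flat([0,0,0],pitch=90-t,yaw=-75.2); return R,FS+UP*s-x*D+z*OFF
E
python3 - <<'E'
from h import *
import way
from way import *
f=lambda c,r,z:at_z("top",[(c/5+310)/640,(r/5+220)/480],z).round(4)
print("coated end",f(288,291,.038),f(405,290,.038),"coat/bare",f(289,464,.038),f(410,463,.038))
z=np.load("top0.npz"); C=cloud("top",z["d"]); v=C[...,0]*.9668+C[...,1]*.2554; u=C[...,0]*.2554-C[...,1]*.9668
m=(abs(u-.0856)<.088)&(abs(v-.526)<.06)
for lo_,hi_ in((.01,.035),(.03,.055),(.06,.12)): q=v[m&(C[...,2]>lo_)&(C[...,2]<hi_)]; print(lo_,np.percentile(q,[1,5,95,99]).round(4))
R,p,_,_=flat([.356,-.213,.17]); tgt(R,p,"W1")
q=None
for s in(.13,.04,.004): R,p=rackpose(s); r=ik(p,R); print(s,p.round(4),[a.round(0).tolist() for a in r])
E
```

```text
coated end [ 0.4631 -0.19    0.038 ] [ 0.4623 -0.2432  0.038 ] coat/bare [ 0.3855 -0.1875  0.038 ] [ 0.3845 -0.2419  0.038 ]
0.01 [0.4698 0.4869 0.5767 0.5835]
0.03 [0.4874 0.4887 0.5707 0.5843]
0.06 [0.5007 0.5024 0.5532 0.5556]
W1 rot [-0.002   0.0008  0.0028] shift [ 0.0838  0.0006 -0.1052]
0.13 [0.4995 0.1685 0.216 ] [[-6.0, 5.0, 102.0, 20.0, 81.0, 155.0]]
0.04 [0.511  0.125  0.1381] [[-10.0, 12.0, 104.0, 20.0, 74.0, 148.0]]
0.004 [0.5155 0.1076 0.1069] [[-12.0, 15.0, 104.0, 20.0, 72.0, 145.0]]
```

```bash
sed -i 's/FS=np.array(\[.5304,.0514/FS=np.array([.5326,.0549/; s/OFF=0.0/OFF=0.001/' way.py; python3 -m creep '0 0 0 0.012 0 -0.015 140;0 0 0 0.03 0 -0.038 140;0 0 0 0.048 0 -0.06 140;0 0 0 0.066 0 -0.082 140;0 0 0 0.078 0 -0.098 140;0 0 0 0.084 0 -0.105 140;0 0 0 0.084 0 -0.105 140'
python3 - <<'E'
from way import *
R,p,_,_=flat([.39,-.15,.28],pitch=35,yaw=-35); tgt(R,p,"W2"); print([a.round().tolist() for a in ik(p,R)])
E
```

```text
time: 17.65
ee_pos: [0.3572, -0.2136, 0.1723]
tool_rot: [[0.787, -0.008, 0.617], [-0.003, -1.0, -0.009], [0.617, 0.005, -0.787]]
force: [0.3, 0.5, -2.0]
gripper_width: 0.0546
grip_force: 63.9
W2 rot [-0.2098 -0.5948  0.5749] shift [ 0.092  -0.0633 -0.0651]
[[-38.0, -19.0, 115.0, 0.0, 82.0, 87.0]]
```

```bash
python3 -m creep '-0.025 -0.07 0.07 0.012 -0.008 -0.008 140;-0.05 -0.14 0.135 0.022 -0.015 -0.015 140;-0.075 -0.21 0.205 0.033 -0.022 -0.023 140;-0.1 -0.285 0.275 0.044 -0.03 -0.031 140;-0.13 -0.36 0.35 0.056 -0.038 -0.04 140;-0.155 -0.44 0.425 0.068 -0.046 -0.048 140;-0.18 -0.515 0.5 0.08 -0.055 -0.056 140;-0.21 -0.595 0.575 0.092 -0.063 -0.065 140;-0.21 -0.595 0.575 0.092 -0.063 -0.065 140;-0.21 -0.595 0.575 0.092 -0.063 -0.065 140'
python3 - <<'E'
from way import *
R,p=rackpose(.17); tgt(R,p,"W3"); print(p,[a.round().tolist() for a in ik(p,R)])
E
```

```text
time: 18.48
ee_pos: [0.3911, -0.149, 0.2764]
tool_rot: [[0.819, -0.572, 0.038], [-0.572, -0.82, -0.022], [0.043, -0.003, -0.999]]
force: [0.3, 0.5, -3.8]
gripper_width: 0.0542
grip_force: 63.9
W3 rot [ 0.1107 -0.3916  0.6997] shift [-0.1086 -0.3388  0.0217]
[0.49676556 0.1905279  0.25116627] [[-3.0, 3.0, 100.0, 20.0, 84.0, 159.0]]
```

```bash
python3 -m creep '0.005 -0.02 0.04 -0.006 -0.02 0.001 140;0.02 -0.06 0.11 -0.017 -0.053 0.003 140;0.03 -0.1 0.18 -0.028 -0.088 0.006 140;0.04 -0.14 0.25 -0.039 -0.123 0.008 140;0.05 -0.18 0.32 -0.05 -0.158 0.01 140;0.06 -0.22 0.4 -0.062 -0.193 0.012 140;0.075 -0.26 0.47 -0.073 -0.228 0.014 140;0.085 -0.3 0.54 -0.084 -0.263 0.016 140;0.095 -0.34 0.61 -0.095 -0.296 0.018 140;0.105 -0.37 0.66 -0.103 -0.32 0.02 140;0.11 -0.39 0.7 -0.109 -0.339 0.022 140;0.11 -0.39 0.7 -0.109 -0.339 0.022 140'
python3 - <<'E'
from way import *
R,p=rackpose(.125); tgt(R,p,"W4")
E
```

```text
time: 19.48
ee_pos: [0.4949, 0.1918, 0.2483]
tool_rot: [[0.237, -0.967, -0.091], [-0.903, -0.254, 0.345], [-0.357, 0.001, -0.934]]
force: [-0.8, -0.3, -1.3]
gripper_width: 0.054
grip_force: 64.0
W4 rot [ 0.0002 -0.0014 -0.0014] shift [ 0.0355 -0.0016  0.0251]
```

```bash
cat > chk.py <<'E'
from h import *
from way import *
def planes(n):
    im,d=capture(n); C=cloud(n,d); im=im.astype(int); v=C@np.array([.9668,.2554,0]); u=C@U; s={}
    near=(u>-.18)&(u<.15)&(abs(v-.528)<.06)&(C[...,2]>.03)
    r,g,b=im[...,0],im[...,1],im[...,2]
    for nm,m in dict(green=(g>r+20)&(g>b+5),yellow=(r>b+50)&(u<.05),blue=(b>r+30)&(b>g+15)).items():
        P=C[m&near]
        if len(P)<40: print(n,nm,len(P)); continue
        for _ in range(3):
            c=P.mean(0); nn=np.linalg.svd(P-c)[2][2]; nn*=np.sign(nn@(U+Z)); e_=(P-c)@nn; P=P[abs(e_)<max(.004,2*e_.std())] 
        vv=P@np.array([.9668,.2554,0])
        print(n,nm,len(P),"u,v,z",(c@U).round(4),(c@np.array([.9668,.2554,0])).round(4),c[2].round(4),"u@z=.01 along slot35",(c@U+.7*(c[2]-.01)).round(4),"tilt",np.degrees(np.arcsin(nn[2])).round(1),"az",np.degrees(np.arctan2(nn[1],nn[0])).round(1),"v rng",np.percentile(vv,[1,99]).round(4),"zrng",np.percentile(P[:,2],[1,99]).round(4))
    return im
E
python3 - <<'E'
from chk import *
a=planes("top"); b=planes("scene")
cv2.imwrite("pics/both8.png",np.vstack([cv2.resize(a[170:310,190:330].astype(np.uint8)[...,::-1],(560,300)),cv2.resize(b[150:310,200:360].astype(np.uint8)[...,::-1],(560,300))]))
E
```

```text
top green 226 u,v,z 0.1027 0.5287 0.0597 u@z=.01 along slot35 0.1375 tilt 34.0 az -75.3 v rng [0.5056 0.5525] zrng [0.0428 0.0768]
top yellow 3655 u,v,z 0.011 0.5127 0.4658 u@z=.01 along slot35 0.3301 tilt -2.2 az -138.4 v rng [0.4712 0.5526] zrng [0.0427 0.5728]
top blue 455 u,v,z -0.0577 0.5151 0.1645 u@z=.01 along slot35 0.0504 tilt -19.6 az -136.1 v rng [0.489  0.5496] zrng [0.1035 0.2208]
scene green 0
scene yellow 2512 u,v,z -0.0776 0.5176 0.2393 u@z=.01 along slot35 0.0829 tilt -16.2 az -73.7 v rng [0.476  0.5845] zrng [0.0315 0.5734]
scene blue 818 u,v,z -0.0664 0.5115 0.2372 u@z=.01 along slot35 0.0926 tilt -19.8 az -88.1 v rng [0.4768 0.5822] zrng [0.1021 0.4704]
```

View pics/both8.png

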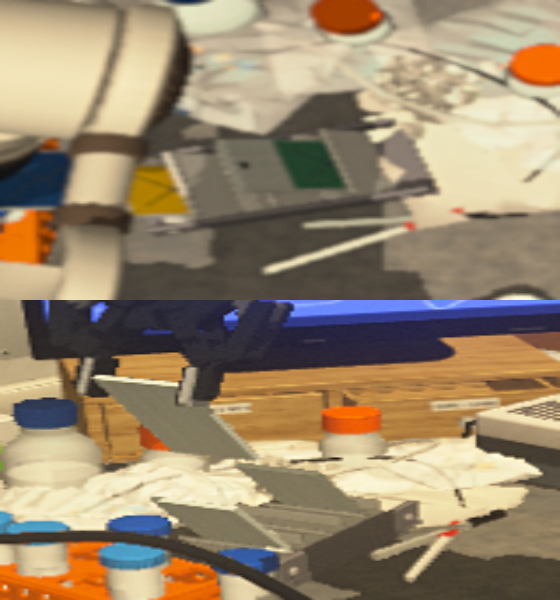

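```bash
cat > und.py <<'E'
from h import *
from way import *
V=np.array([.9668,.2554,0])
def und(C,c,w=6):
    P=C[c[1]-w:c[1]+w+1,c[0]-w:c[0]+w+1].reshape(-1,3); m=np.median(P,0); P=P[np.linalg.norm(P-m,axis=1)<.04]
    for _ in range(3):
        c0=P.mean(0); n=np.linalg.svd(P-c0)[2][2]; n*=np.sign(n@U); r=(P-c0)@n; P=P[abs(r)<2.5*r.std()+.0005]
    return c0,n
def show(C,pts):
    for nm,c in pts.items():
        c0,n=und(C,c); t=np.arctan2(n[2],n@U); print(nm,"uvz",(c0@U).round(4),(c0@V).round(4),c0[2].round(4),"lean",np.degrees(t).round(1),"az",np.degrees(np.arctan2(n[1],n[0])).round(1),"u at z=.0434 by own lean",(c0@U+np.tan(t)*(c0[2]-.0434)).round(4))
E
python3 - <<'E'
from und import *
im,d=capture("scene"); C=cloud("scene",d); np.savez("sc9.npz",im=im,d=d)
show(C,dict(blue=(248,214),yellow=(261,267),green=(287,251)))
R,p=rackpose(.17); s=robot.get_state(); x=flat([0,0,0],pitch=59,yaw=-75.2)[2:]
pt=np.array(s["ee_pos"])-x[1]*.004; t=np.radians(31); print("commanded blue underside u at .0434",pt@U+np.tan(t)*(pt[2]-.0434), "v",pt@V)
E
```

```text
blue uvz -0.0319 0.5301 0.2033 lean 31.6 az -76.0 u at z=.0434 by own lean 0.0665
yellow uvz -0.0138 0.5214 0.0858 lean 35.2 az -74.8 u at z=.0434 by own lean 0.0161
green uvz 0.0841 0.5203 0.0778 lean 35.1 az -75.3 u at z=.0434 by own lean 0.1083
commanded blue underside u at .0434 0.06323962595788982 v 0.5271240697429451
```

```bash
sed -i 's/FS=np.array(\[.5326,.0549/FS=np.array([.5331,.0530/' way.py
python3 - <<'E'
from way import *
for s in(.17,.06,.045): R,p=rackpose(s); tgt(R,p,s)
E
```

```text
0.17 rot [-0.0015 -0.0051 -0.0015] shift [ 0.0005 -0.0018 -0.0013]
0.06 rot [-0.0015 -0.0051 -0.0015] shift [ 0.0857 -0.0018  0.0683]
0.045 rot [-0.0015 -0.0051 -0.0015] shift [ 0.0973 -0.0018  0.0778]
```

```bash
python3 -m creep '0 -0.005 0 0.001 -0.002 -0.001 140;0 -0.005 0 0.015 -0.002 0.011 140;0 -0.005 0 0.03 -0.002 0.023 140;0 -0.005 0 0.045 -0.002 0.035 140;0 -0.005 0 0.06 -0.002 0.047 140;0 -0.005 0 0.073 -0.002 0.058 140;0 -0.005 0 0.082 -0.002 0.065 140;0 -0.005 0 0.086 -0.002 0.068 140;0 -0.005 0 0.086 -0.002 0.068 140;0 -0.005 0 0.086 -0.002 0.068 140'
python3 - <<'E'
from und import *
im,d=capture("scene"); C=cloud("scene",d)
cp=px("scene",np.array(robot.get_state()["ee_pos"])+ .045*(np.sin(np.radians(31))*U-np.cos(np.radians(31))*Z))[0].round().astype(int); print(cp)
show(C,dict(blue=tuple(cp),yellow=(261,267),green=(287,251)))
for s in(.06,.045,.004): R,p=rackpose(s); tgt(R,p,s)
E
```

```text
time: 20.47
ee_pos: [0.5129, 0.1357, 0.1584]
tool_rot: [[0.237, -0.968, -0.087], [-0.903, -0.252, 0.347], [-0.358, -0.003, -0.934]]
force: [-0.4, 0.5, -2.4]
gripper_width: 0.0545
grip_force: 64.1
[266 243]
blue uvz 0.0189 0.5293 0.1212 lean 30.9 az -76.1 u at z=.0434 by own lean 0.0655
yellow uvz -0.0138 0.5215 0.0857 lean 34.8 az -74.7 u at z=.0434 by own lean 0.0156
green uvz 0.0817 0.5164 0.0814 lean 35.1 az -74.1 u at z=.0434 by own lean 0.1084
0.06 rot [-0.0049 -0.0009 -0.0012] shift [0.001  0.0019 0.0026]
0.045 rot [-0.0049 -0.0009 -0.0012] shift [0.0126 0.0019 0.0121]
0.004 rot [-0.0049 -0.0009 -0.0012] shift [0.0445 0.002  0.0379]
```

```bash
python3 -m creep '0 0 0 0.003 0.001 0.004 140;0 0 0 0.0065 0.001 0.007 140;0 0 0 0.0095 0.001 0.0095 140;0 0 0 0.0125 0.001 0.012 140;0 0 0 0.0155 0.001 0.0145 140;0 0 0 0.0155 0.001 0.0145 140'
python3 -m creep '0 0 0 0.003 0 0.0025 140;0 0 0 0.006 0 0.005 140;0 0 0 0.009 0 0.0075 140;0 0 0 0.009 0 0.0075 140'
```

```text
time: 21.02
ee_pos: [0.5136, 0.1262, 0.1379]
tool_rot: [[0.236, -0.968, -0.089], [-0.903, -0.252, 0.347], [-0.358, -0.001, -0.934]]
force: [-0.2, 0.3, -1.6]
gripper_width: 0.0542
grip_force: 64.1
time: 21.35
ee_pos: [0.5151, 0.1207, 0.1277]
tool_rot: [[0.236, -0.968, -0.089], [-0.903, -0.252, 0.347], [-0.358, -0.001, -0.934]]
force: [-0.2, 1.0, -1.3]
gripper_width: 0.0543
grip_force: 64.1
```

```bash
python3 -m creep '0 0 0 0.003 0 0.0025 140;0 0 0 0.006 0 0.005 140;0 0 0 0.009 0 0.0075 140;0 0 0 0.009 0 0.0075 140'
python3 -m creep '0 0 0 0.003 0 0.0025 140;0 0 0 0.005 0 0.004 140;0 0 0 0.007 0 0.0055 140;0 0 0 0.007 0 0.0055 140'
python3 -c "
from way import *
for s in(.004,0): R,p=rackpose(s); tgt(R,p,s)"
```

```text
time: 21.68
ee_pos: [0.5166, 0.1151, 0.1175]
tool_rot: [[0.236, -0.968, -0.089], [-0.903, -0.252, 0.347], [-0.358, -0.001, -0.934]]
force: [-0.1, 0.1, -1.6]
gripper_width: 0.0544
grip_force: 64.1
time: 22.02
ee_pos: [0.5179, 0.1108, 0.1102]
tool_rot: [[0.236, -0.968, -0.089], [-0.903, -0.252, 0.347], [-0.358, -0.002, -0.934]]
force: [-0.2, -0.5, -1.5]
gripper_width: 0.0545
grip_force: 64.1
0.004 rot [-0.0029 -0.0004 -0.0024] shift [0.0033 0.0001 0.0017]
0 rot [-0.0029 -0.0004 -0.0024] shift [0.0064 0.0001 0.0042]
```

Still free, so I'll keep lowering to the floor in small steps.

```bash
python3 -m creep '0 0 0 0.0015 0 0.001 140;0 0 0 0.003 0 0.0025 140;0 0 0 0.003 0 0.0025 140'
python3 -m creep '0 0 0 0.001 0 0.0007 140;0 0 0 0.002 0 0.0015 140;0 0 0 0.002 0 0.0015 140'
```

```text
time: 22.27
ee_pos: [0.5186, 0.1091, 0.107]
tool_rot: [[0.237, -0.968, -0.088], [-0.903, -0.252, 0.347], [-0.358, -0.002, -0.934]]
force: [-0.4, -0.5, -1.1]
gripper_width: 0.0543
grip_force: 64.1
time: 22.52
ee_pos: [0.5195, 0.1082, 0.1061]
tool_rot: [[0.237, -0.968, -0.087], [-0.903, -0.253, 0.348], [-0.358, -0.004, -0.934]]
force: [-2.4, 1.0, 4.9]
gripper_width: 0.0548
grip_force: 64.6
```

Run:
```python
from way import *
R1,p1=rackpose(.003,31); R2,p2=rackpose(.003,34.5)
print(Ro.from_matrix(R1.T@R2).as_rotvec().round(4),(R1.T@(p2-p1)).round(4))
```

```text
[-0.      0.0611  0.    ] [-0.004  -0.      0.0053]
```

```bash
python3 -m creep '0 0.02 0 -0.0013 0 0.0018 140;0 0.04 0 -0.0026 0 0.0035 140;0 0.055 0 -0.0036 0 0.0047 140;0 0.055 0 -0.0036 0 0.0047 140'
```

```text
time: 22.85
ee_pos: [0.5182, 0.1129, 0.1029]
tool_rot: [[0.243, -0.967, -0.073], [-0.921, -0.254, 0.295], [-0.304, -0.004, -0.953]]
force: [-0.8, -1.3, 5.1]
gripper_width: 0.0541
grip_force: 64.6
```

```bash
python3 -m creep '0 0 0 0 0 0 86;0 0 0 0 0 0 80;0 0 0 0 0 0 70;0 0 0 0 0 0 60;0 0 0 0 0 0 45;0 0 0 0 0 0 30;0 0 0 0 0 0 30;0 0 0 0 0 0 30'
python3 - <<'E'
from und import *
im,d=capture("scene"); C=cloud("scene",d)
a=np.radians(35);cp=px("scene",FS+.075*(-np.sin(a)*U+np.cos(a)*Z))[0].round().astype(int); print(cp)
show(C,dict(blue=tuple(cp),yellow=(261,267),green=(287,251)))
E
```

```text
time: 23.52
ee_pos: [0.5176, 0.1127, 0.102]
tool_rot: [[0.241, -0.968, -0.075], [-0.921, -0.252, 0.297], [-0.306, -0.002, -0.952]]
force: [0.1, 0.1, 0.3]
gripper_width: 0.0754
grip_force: 0.0
[273 261]
blue uvz 0.0394 0.5253 0.0756 lean 34.6 az -76.3 u at z=.0434 by own lean 0.0616
yellow uvz -0.0138 0.5214 0.0859 lean 34.6 az -75.8 u at z=.0434 by own lean 0.0156
green uvz 0.0217 0.4806 0.1135 lean -13.7 az -21.8 u at z=.0434 by own lean 0.0046
```

The panel sits at 34.6°, same as the yellow one. Backing the gripper off along the tool axis.

```bash
python3 -m creep '0 0 0 0 0 -0.005 30;0 0 0 0 0 -0.015 20;0 0 0 0 0 -0.03 20;0 0 0 0 0 -0.05 20;0 0 0 0 0 -0.08 20;0 0 0 0 0 -0.11 20;0 0 0 0 0 -0.14 20;0 0 0 0 0 -0.16 20;0 0 0 0 0 -0.16 20;0 0 0 0 0 -0.16 20'
python3 -m creep '0 0 0 -0.06 -0.12 -0.02 20;0 0 0 0.0 0.12 -0.02 20;0 0 0 0 0.12 -0.02 20;0 0 0 0 0.15 -0.02 20;0 0 0 0 0.2 -0.02 20;0 0 0 0 0.2 -0.02 20;0 0 0 0 0.2 -0.02 20;0 0 0 0 0.2 -0.02 20;0 0 0 0 0.2 -0.02 20;0 0 0 0 0.2 -0.02 20;0 0 0 0 0.2 -0.02 20'
python3 - <<'E'
from chk import *
a=planes("top"); b=planes("scene")
cv2.imwrite("pics/both9.png",np.vstack([cv2.resize(a[170:310,190:330].astype(np.uint8)[...,::-1],(560,300)),cv2.resize(b[150:310,200:360].astype(np.uint8)[...,::-1],(560,300))]))
for t in("bottle_o1","media_bottle","sample_jar","tub_white"): print(t,[(round(q["conf"],2),at_z("top",q["position"],0).round(4)) for q in pinpoint(t,"top")[:2]])
E
```

```text
time: 24.4
ee_pos: [0.5306, 0.0647, 0.2563]
tool_rot: [[0.242, -0.968, -0.071], [-0.922, -0.252, 0.296], [-0.304, -0.006, -0.953]]
force: [-0.5, -0.6, -0.4]
gripper_width: 0.0783
grip_force: 0.0
time: 25.32
ee_pos: [0.3381, 0.0092, 0.2726]
tool_rot: [[0.242, -0.967, -0.076], [-0.921, -0.253, 0.297], [-0.307, -0.002, -0.952]]
force: [0.3, -0.3, -0.2]
gripper_width: 0.0788
grip_force: 0.0
top green 249 u,v,z 0.1026 0.529 0.0594 u@z=.01 along slot35 0.1372 tilt 35.0 az -75.2 v rng [0.5039 0.5537] zrng [0.0428 0.0768]
top yellow 1079 u,v,z -0.0761 0.5266 0.0603 u@z=.01 along slot35 -0.0409 tilt 87.8 az 130.0 v rng [0.4714 0.5867] zrng [0.0518 0.0711]
top blue 667 u,v,z -0.0787 0.5319 0.1013 u@z=.01 along slot35 -0.0148 tilt 76.4 az -85.9 v rng [0.4847 0.5855] zrng [0.0614 0.1121]
scene green 0
scene yellow 1709 u,v,z -0.118 0.5231 0.0584 u@z=.01 along slot35 -0.0841 tilt 86.1 az 169.6 v rng [0.4733 0.5859] zrng [0.0313 0.0867]
scene blue 404 u,v,z -0.1085 0.5217 0.1099 u@z=.01 along slot35 -0.0385 tilt 88.1 az -170.8 v rng [0.4815 0.5837] zrng [0.1048 0.1132]
bottle_o1 [(0.94, array([ 0.6297, -0.1036,  0.    ])), (0.79, array([0.6972, 0.0105, 0.    ]))]
media_bottle [(0.71, array([0.7131, 0.1029, 0.    ]))]
sample_jar [(0.74, array([0.3685, 0.268 , 0.    ])), (0.26, array([0.3992, 0.214 , 0.    ]))]
tub_white [(0.92, array([ 0.4931, -0.4713,  0.    ])), (0.32, array([0.5348, 0.0497, 0.    ]))]
```

View pics/both9.png

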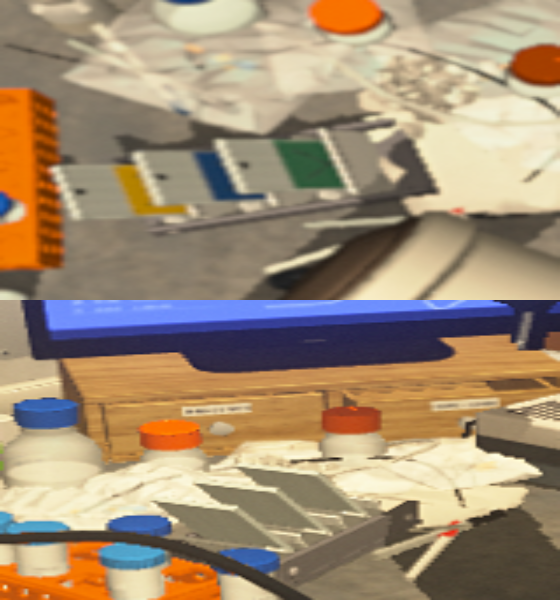

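The blue panel (top crop 205,170) stands parallel to yellow and green, bare end up and fully down in the middle slot, and the other things are where they were. Handing in.

```bash
python3 -c "
from rig import ticket
print(ticket.close_job())"
```

```text
the job is handed in; nothing more can be done
None
```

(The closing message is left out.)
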